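# Reverse the ratchet and run the gantry trolley over the green wagon

### The job

The toy gantry's orange container must hang over the middle of the green wagon, ready to be set down. First flip the blue ratchet direction lever fully over to the side away from the robot, because as it stands the ratchet blocks the way; then turn the red crank by its upright knob, counter-clockwise seen from above, until the container hangs centred over the green wagon. Move the trolley only with the crank, do not force the crank against the ratchet, and do not disturb the train.

Things in the scene. Friction and masses are not known exactly. Their poses are not given: they have to be found in the camera images.
- gantry: Fixed wooden gantry, 314 x 430 mm, deck top 170 mm above the table, over an oak track. Origin on the table straight below the crank's vertical axis; x points across to the track (away from the robot, turned up to 0.25 rad either way), y along deck and track, z up. The track (44 mm wide, top at 12 mm) runs along y at x = 140 mm. Legs at the corners.
- crank (a joint): Angle (rad, positive counter-clockwise from above) of the red crank on the toothed yellow ratchet wheel, radius 60 mm, axis vertical through the gantry's origin. Starts within 0.3 of 0, stops at -0.8 and 4.7. Each radian moves the trolley 55 mm along gantry +y. Needs a few newtons at the knob, stays where left. In its blocked direction the ratchet gives at most 0.45 rad of play.
- crank_knob (a point): Grip point on the crank's knob: an upright round red peg, 24 mm in diameter, spinning freely on its pin on the crank arm, 60 mm from the crank's axis, standing from 213 to 256 mm above the table; the point is on its axis at 243 mm. At crank angle a it is at gantry x = -60 cos a, y = -60 sin a mm (on the robot's side at 0).
- lever (a joint): Angle (rad) of the blue direction lever: vertical pivot at gantry x = 0, y = -105 mm, pointing to -y. Starts near -0.33, towards the robot: the crank is then blocked counter-clockwise and free-wheels clockwise. At the other stop, +0.35 (away from the robot), it is free counter-clockwise and blocked clockwise. Friction of about 2 N at the peg; stays where left; flipped means above 0.25.
- lever_peg (a point): Grip point on the lever's handle: an upright round blue peg, 14 mm in diameter, 72 mm from the pivot, standing from 192 to 230 mm above the table; the point is on its axis at 221 mm. At lever angle b it is at gantry x = 72 sin b, y = -105 - 72 cos b mm.
- trolley: Trolley: toothed rack and red bridge board (26 mm wide, top 194 mm above the table) with a magnet hook and a hanging orange container, 36 x 60 x 42 mm. Origin in the middle of the container's underside, 95 mm above the table at gantry x = 140 mm. Driven along gantry y by the crank.
- green_wagon: Loose green flat wagon, the target, 36 x 84 mm and 40 mm high, standing on the track, long axis along gantry y. Origin in the middle of its underside. Always farther along gantry +y than the trolley at the start; it may stand before or behind the engine.
- engine: Bystander: loose black shunting engine with red cab roof, 38 x 78 x 66 mm, on the track. Origin in the middle of its underside.
- blue_wagon: Bystander: loose blue flat wagon like the green one, at the start end of the track. Origin in the middle of its underside.

How it is judged:
By the outcome, as a careful person would: the job done as asked, in the order asked, and still so for the second after the job is handed in, with the robot touching nothing.
It also fails if it takes over 48 s, if anything falls off the work surface, if the arm or the gripper's body presses on something with over 40 N, if the wrist force passes 120 N, or if a joint passes its speed limit or range.

### The arm

A 6-joint arm with a two-finger parallel gripper is mounted at the origin on the work surface. World frame = base frame: x ahead of the robot, y to its left, z up, the work surface at z = 0. Lengths are in m, angles in rad, forces in N, time in s.
With the tool pointing down it reaches from about 0.25 to 0.775 m from the base axis. Payload 4 kg.
Tool frame: the origin (TCP) lies on the centre line of the jaws, within the pads' length; the fingertips stand 8 mm ahead of it and the grasp point (between the pads) lies 11 mm behind it; y points along the fingers, x is the direction in which the jaws open and shut, and the axes are right-handed (so a half turn about y gives the same grasp; the last joint's range is limited). The gripper opens to 94 mm and grips with 3 to 60 N. Pads are 16 mm wide; open, the fingers measure 119 mm over their backs; the gripper's body (75 mm by 177 mm) begins 78 mm behind the grasp point.
Start: joints at [-1.426, 0.087, 1.371, -0, 1.684, -0.103], TCP at [0.135, -0.533, 0.214] pointing down, gripper open.
Joint ranges: [-3.1, 3.1], [-0.76, 2.03], [0.27, 2.55], [-1.08, 4.22], [0.17, 2.65], [-2.57, 2.57]. Speed limits (rad/s): [2.79, 2.79, 3.14, 3.14, 3.14, 3.14].

### API

Orientations are given as [roll, pitch, yaw] about the fixed x, y, z axes, in that order (R = Rz(yaw) Ry(pitch) Rx(roll)).
In Python, from bench import robot gives the robot as it stands.
- The arm moves only by the tool step_arm, never from a script. Its argument "commands" is a list of rows, each an object with "xyz": the shift along the world's x, y, z in m, a list of three; "twist": the turn, a rotation vector about the world's x, y, z in degrees, a list of three. In form: [{"xyz": [tx, ty, tz], "twist": [ax, ay, az]}, ...]. A call has 1 to 12 rows; each row is the pose to reach, as a shift and turn from the pose commanded when the call began; what a row does not reach only later rows make up. A row lasts 1/12 s, in which the tool goes at most 41.7 mm and 7.16 degrees, less where a joint would pass 70% of its speed; a pose out of reach is approached as far as the arm can. A call with a gripper value outside its range is refused whole. "fingers" is the closure in counts, from 0 (fully open) to 255 (shut), set as the call begins (left out, the last holds). The fingers move at their own pace and stop on an object; the grip force is fixed at half the most. Time passes only in rows, so rows that repeat a pose let the fingers close. It gives the time, the measured TCP pose, the force and the opening at its end, in the units of the state.
- robot.get_obs(): the state, without advancing time (a new reading comes with each control period).
- robot.snapshot(name): name is "scene" or "side" or "wrist"; returns (picture, depth): 420x560x3 uint8, red, green, blue; 420x560 float32, m along the optical axis (not along the pixel's ray), 0 where there is no reading.
- robot.camera_info(name): a dict with "fx", "fy", "cx", "cy" (pixels), "k1" (the pictures are not rectified: a ray, as slopes to the right and down, at radius r is drawn at 1 + k1 r^2 times it, then the intrinsics apply), "R" (3x3) and "t" (3): a world point X has camera coordinates R X + t. Camera axes: x right, y down, z forward; pixel columns grow to the right and rows downward; lengths in m; the calibration is good to about 2 mm. A picture is of the moment at which its call begins: read the wrist's pose just before it. camera_info takes no time and is no camera call; for the wrist camera it gives the pose at the moment of the call.
- robot.close_job(): hands the job in, once; it reports no verdict.
The state is a dict: "time": time; "joint_positions": joint angles; "qvel": joint speeds; "joint_torque": joint torques, N m; "tool_pos": TCP position; "ee_rot": TCP orientation; "wrist_force": force on the tool from outside, world axes, zero at the start; "wrist_torque": the same for the moment, N m; "width": finger opening in m.
Only numpy, scipy, OpenCV 4.12 (cv2) and the standard library are available. Lean on these libraries where they do the work, as an engineer would, in place of code of your own. Each camera call takes 0.05 s, during which the arm holds its last target.

## Working session

There is one attempt and no reset: what is moved stays moved. The work goes in short steps, Python scripts to look and compute and a tool call to move; the robot and the scene stay as the last step left them, time stands still between calls to the robot, and variables do not carry over. Pictures are saved under pics/ and viewed, and the job is handed in when it is done.

Besides the shell and the picture viewer there is one more tool, called after "Request:" by a JSON object that holds its "api" and its "payload", one argument or row to a line. step_arm: Moves the arm, as the interface text tells. Its arguments: {"type":"object","properties":{"commands":{"type":"array"},"fingers":{"type":"number"}},"required":["commands"]}

```bash
mkdir -p pics; cat > h.py <<'E'
import numpy as np, cv2
from bench import robot
def snap(n,tag):
    ci=robot.camera_info(n); p,d=robot.snapshot(n)
    cv2.imwrite(f'pics/{tag}.png',p[:,:,::-1]); np.savez(f'pics/{tag}.npz',p=p,d=d,**{k:np.array(v) for k,v in ci.items()})
    return p,d,ci
def world(z,u,v,d=None,h=None):
    K=np.array([[z['fx'],0,z['cx']],[0,z['fy'],z['cy']],[0,0,1]],float)
    u=float(u);v=float(v)
    xd=np.array([(u-z['cx'])/z['fx'],(v-z['cy'])/z['fy']]);x=xd.copy()
    for _ in range(20): x=xd/(1+z['k1']*(x@x))
    r=np.array([x[0],x[1],1.]);R=z['R'];t=z['t']
    C=-R.T@t; w=R.T@r
    if h is not None: return C+w*(h-C[2])/w[2]
    if d is None: d=z['d'][int(round(v)),int(round(u))]
    return C+w*d
def L(tag): return dict(np.load(f'pics/{tag}.npz'))
E
python3 - <<'E'
from h import *
for n in('scene','side'):
    snap(n,n+'0'); 
    ci=robot.camera_info(n);print(n,-np.array(ci['R']).T@ci['t'])
o=robot.get_obs();print(o)
E
```

```text
scene [0.94113721 0.51158739 0.67758084]
side [1.05886623 0.81025372 0.75673824]
{'time': 0.1, 'joint_positions': array([-1.42611895e+00,  8.78522403e-02,  1.37209629e+00, -3.38722744e-05,
        1.68365308e+00, -1.03109475e-01]), 'qvel': array([-5.12952573e-04, -4.61932065e-05, -9.04954181e-04, -1.18074486e-03,
        1.40670292e-03, -7.49337976e-04]), 'joint_torque': array([ 1.74178360e-03, -3.41252124e+01, -3.03301799e+01,  7.18969549e-02,
        3.04195785e-02, -1.01946978e-04]), 'tool_pos': array([ 0.13479925, -0.53270975,  0.21244048]), 'ee_rot': array([-1.57062304,  0.00200175, -1.32301308]), 'wrist_force': array([-0.6198068 ,  0.60660686, -0.71909246]), 'wrist_torque': array([ 0.04201392, -0.02526019, -0.00628178]), 'width': 0.09405691378313057}
```

View pics/scene0.png

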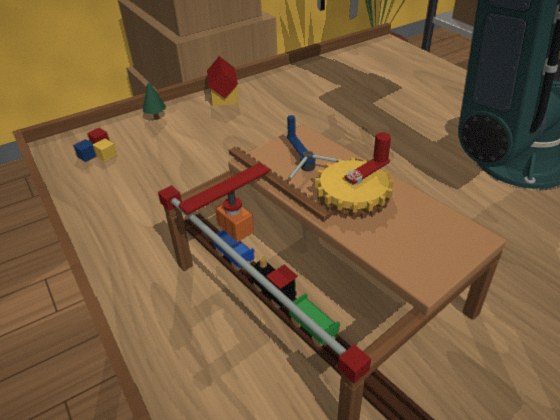

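View pics/side0.png

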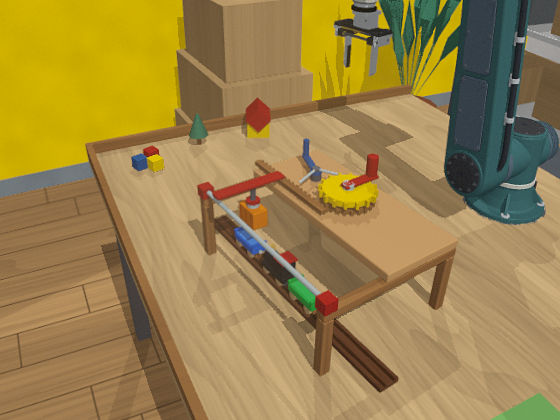

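The scene view shows the knob at about (382,148), lever peg at (291,127), wheel at (354,185), container at (235,220) and green wagon at (315,318). I'll zoom in next.

```bash
python3 - <<'E'
from h import *
for n,(a,b,c,d) in {'scene':(225,100,425,250),'side':(250,130,410,250)}.items():
    p=cv2.imread(f'pics/{n}0.png')[b:d,a:c]
    cv2.imwrite(f'pics/{n}0a.png',cv2.resize(p,None,fx=800/(c-a),fy=800/(c-a),interpolation=cv2.INTER_CUBIC))
a,b,c,d=150,180,370,345
p=cv2.imread('pics/scene0.png')[b:d,a:c]
cv2.imwrite('pics/scene0b.png',cv2.resize(p,None,fx=800/220,fy=800/220,interpolation=cv2.INTER_CUBIC))
a,b,c,d=190,165,350,285
p=cv2.imread('pics/side0.png')[b:d,a:c]
cv2.imwrite('pics/side0b.png',cv2.resize(p,None,fx=5,fy=5,interpolation=cv2.INTER_CUBIC))
E
```

```text
(no output)
```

View pics/scene0a.png

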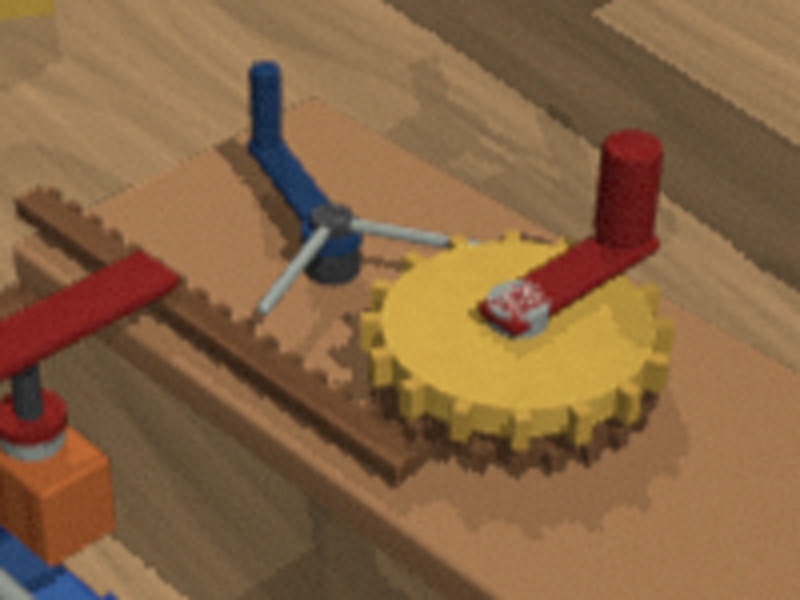

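View pics/side0a.png

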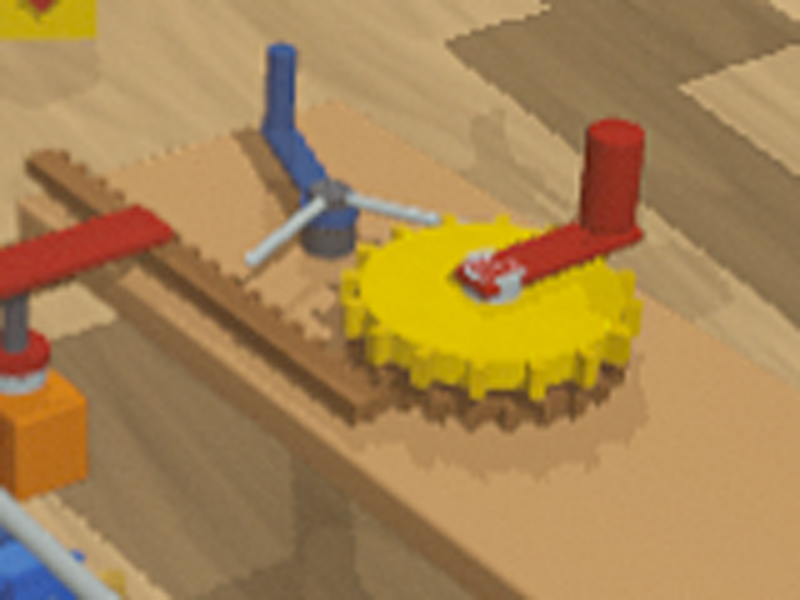

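View pics/scene0b.png

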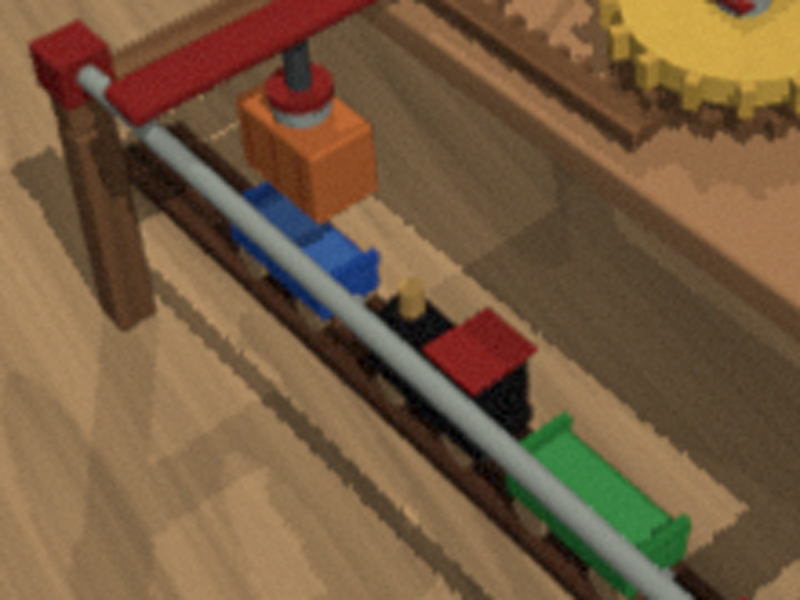

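View pics/side0b.png

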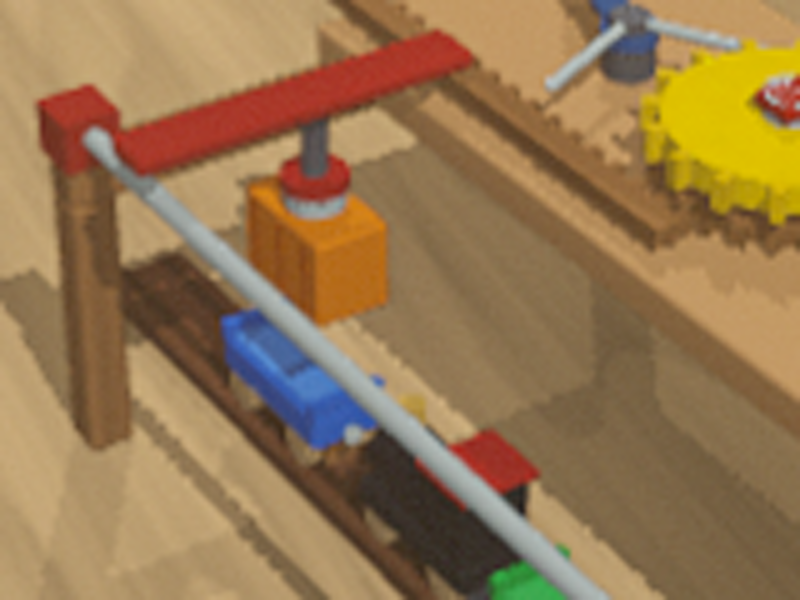

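```bash
python3 - <<'E'
from h import *
S=L('scene0');D=L('side0')
for n,z,pts in(('scene',S,dict(knob=(383,135.75,.256),peg=(291.25,117.25,.230),c1=(303,124.25,.17),c2=(229,162,.17),cL=(150+240/3.636,180+97/3.636,.137),cN=(150+312/3.636,180+157/3.636,.137),cR=(150+375/3.636,180+127/3.636,.137))),
 ('side',D,dict(knob=(373,156.2,.256),peg=(306.4,140,.230),c1=(250+335/5,130+100/5,.17),c2=(250+20/5,130+203/5,.17),cL=(190+248/5,165+185/5,.137),cN=(190+318/5,165+235/5,.137),cR=(190+386/5,165+222/5,.137)))):
    for k,(u,v,h) in pts.items(): print(n,k,world(z,u,v,h=h).round(4),world(z,u,v+1).round(3))
# clouds
def cloud(z,m):
    return np.array([world(z,u,v) for v,u in zip(*np.nonzero(m)) if z['d'][v,u]>0])
for n,z in(('scene',S),('side',D)):
    hsv=cv2.cvtColor(z['p'],cv2.COLOR_RGB2HSV);H,Sa,V=[hsv[...,i].astype(int) for i in range(3)]
    ms=dict(green=(H>50)&(H<75)&(Sa>140)&(V>60),yellow=(H>=22)&(H<32)&(Sa>150)&(V>90),orange=(H>5)&(H<18)&(Sa>195)&(V>90))
    for k,m in ms.items():
        c=cloud(z,m)
        c=c[(c[:,0]>.2)&(c[:,0]<.9)&(abs(c[:,1])<.5)&(c[:,2]<.25)]
        print(n,k,len(c),c.min(0).round(3),c.max(0).round(3),np.median(c,0).round(3))
        np.save(f'pics/{n}_{k}.npy',c)
E
```

```text
scene knob [0.4731 0.0346 0.256 ] [0.476 0.038 0.257]
scene peg [ 0.5344 -0.129   0.23  ] [ 0.537 -0.125  0.231]
scene c1 [ 0.4756 -0.1803  0.17  ] [ 0.479 -0.176  0.171]
scene c2 [ 0.6505 -0.1508  0.17  ] [ 0.65  -0.152  0.167]
scene cL [ 0.7088 -0.0931  0.137 ] [ 0.709 -0.093  0.135]
scene cN [ 0.7008 -0.0387  0.137 ] [ 0.701 -0.04   0.134]
scene cR [ 0.6681 -0.0403  0.137 ] [ 0.601 -0.177  0.   ]
side knob [0.4749 0.0367 0.256 ] [0.477 0.04  0.256]
side peg [ 0.5354 -0.1283  0.23  ] [ 0.537 -0.126  0.229]
side c1 [ 0.4782 -0.1778  0.17  ] [ 0.483 -0.17   0.172]
side c2 [ 0.6523 -0.1496  0.17  ] [ 0.653 -0.149  0.168]
side cL [ 0.7108 -0.0927  0.137 ] [ 0.711 -0.092  0.135]
side cN [ 0.6992 -0.0453  0.137 ] [ 0.701 -0.042  0.137]
side cR [ 0.6699 -0.0422  0.137 ] [ 0.585 -0.229 -0.002]
scene green 676 [0.642 0.056 0.011] [0.684 0.163 0.054] [0.659 0.125 0.045]
scene yellow 127 [ 0.484 -0.009  0.189] [0.59  0.095 0.204] [0.547 0.055 0.201]
scene orange 122 [ 0.495 -0.118  0.1  ] [0.757 0.051 0.212] [ 0.705 -0.061  0.118]
side green 454 [0.657 0.084 0.029] [0.687 0.166 0.055] [0.675 0.125 0.046]
side yellow 1419 [ 0.275 -0.283 -0.001] [0.676 0.104 0.206] [0.546 0.059 0.201]
side orange 540 [ 0.468 -0.249 -0.003] [0.786 0.271 0.249] [ 0.698 -0.044  0.126]
```

```bash
python3 - <<'E'
from h import *
from scipy.optimize import least_squares
S=L('scene0');D=L('side0')
for n,z in(('scene',S),('side',D)):
    hsv=cv2.cvtColor(z['p'],cv2.COLOR_RGB2HSV);H,Sa,V=[hsv[...,i].astype(int) for i in range(3)]
    m=(H>=19)&(H<34)&(Sa>130)&(V>120)
    P=np.array([world(z,u,v) for v,u in zip(*np.nonzero(m)) if z['d'][v,u]>0])
    P=P[(abs(P[:,0]-.54)<.09)&(abs(P[:,1]-.05)<.09)&(P[:,2]>.17)]
    zt=np.percentile(P[:,2],[50,80]);T=P[P[:,2]>zt[0]-.004]
    (c,r)=cv2.minEnclosingCircle(T[:,:2].astype(np.float32))
    print(n,len(P),zt,'circle',c,r)
E
```

```text
scene 2503 [0.20155037 0.20234128] circle (0.5314633250236511, 0.043224938213825226) 0.06123623624444008
side 1441 [0.20113008 0.2021667 ] circle (0.5342305302619934, 0.043328750878572464) 0.06244693696498871
```

```bash
cat > fit.py <<'E'
from h import *
from scipy.optimize import least_squares
W=np.array
kn=[(.4731,.0346),(.4749,.0367)];pg=[(.5344,-.129),(.5354,-.1283)];c1=[(.4756,-.1803),(.4782,-.1778)];c2=[(.6505,-.1508),(.6523,-.1496)]
cL=[(.7088,-.0931),(.7108,-.0927)];cN=[(.7008,-.0387),(.6992,-.0453)];cR=[(.6681,-.0403),(.6699,-.0422)]
wc=[(.5315,.0432),(.5342,.0433)]
def G(p,q): # world->gantry
    d=W(q)-p[:2];c,s=np.cos(p[2]),np.sin(p[2]);return W([c*d[0]+s*d[1],-s*d[0]+c*d[1]])
def res(p):
    O,f,a,b,yt,yd=p[:2],p[2],p[3],p[4],p[5],p[6];r=[]
    for q in kn:r+=list(G(p,q)-W([-.06*np.cos(a),-.06*np.sin(a)]))
    for q in pg:r+=list(G(p,q)-W([.072*np.sin(b),-.105-.072*np.cos(b)]))
    for q in c1+c2:r.append((G(p,q)[1]-yd))
    for q in cL:r+=list(G(p,q)-W([.158,yt-.03]))
    for q in cN:r+=list(G(p,q)-W([.158,yt+.03]))
    for q in cR:r+=list(G(p,q)-W([.122,yt+.03]))
    for q in wc:r+=list(G(p,q))
    r.append((b+.33)*.05)
    return W(r)/.0015
s=least_squares(res,[.533,.044,.15,0,-.33,-.12,-.2],loss='soft_l1');
if __name__=='__main__':
    print(s.x.round(4));print((res(s.x)*1.5).round(1))
    for n in('scene','side'):
        c=np.load(f'pics/{n}_green.npy');c=c[c[:,2]>.03];g=W([G(s.x,q[:2]) for q in c])
        print(n,len(c),np.percentile(g[:,1],[0,1,3,10,50,90,97,99,100]).round(4),np.percentile(g[:,0],[1,10,90,99]).round(3))
    np.save('pose.npy',s.x)
E
python3 fit.py
```

```text
[ 0.5319  0.0446  0.1457  0.0074 -0.3219 -0.1348 -0.2115]
[ 0.4 -0.9  2.5  0.9  0.1  1.2  1.2  1.7 -2.8 -0.7  1.   1.9 -3.   2.9
 -0.9  3.  -3.  -2.1 -5.5 -8.4  0.4  1.1  1.9 -1.1 -0.6 -1.3  2.1 -1.6
  0.4]
scene 670 [0.0176 0.0204 0.0223 0.0255 0.0604 0.0958 0.0968 0.0972 0.0978] [0.125 0.128 0.157 0.158]
side 453 [0.0179 0.0202 0.0224 0.0249 0.0588 0.0939 0.0973 0.0983 0.0991] [0.138 0.142 0.159 0.16 ]
```

The wheel, deck corners and container agree on the gantry pose: origin (0.532, 0.045), yaw about 0.146. The lever is at about -0.32, the trolley at y about -134 mm, and the green wagon centre at about +58 mm. Next I move above the lever peg.

Request:
{"api": "step_arm", "payload": {
  "commands": [
    {"xyz": [0,0,0.04],"twist": [0,0,0]},
    {"xyz": [0.03,0.03,0.08],"twist": [0,0,7]},
    {"xyz": [0.06,0.06,0.11],"twist": [0,0,14]},
    {"xyz": [0.085,0.085,0.116],"twist": [0,0,21]},
    {"xyz": [0.113,0.113,0.116],"twist": [0,0,28]},
    {"xyz": [0.141,0.141,0.116],"twist": [0,0,35]},
    {"xyz": [0.169,0.169,0.116],"twist": [0,0,42]},
    {"xyz": [0.197,0.197,0.116],"twist": [0,0,49]},
    {"xyz": [0.225,0.225,0.116],"twist": [0,0,56]},
    {"xyz": [0.253,0.253,0.116],"twist": [0,0,63]},
    {"xyz": [0.281,0.281,0.116],"twist": [0,0,70]},
    {"xyz": [0.309,0.309,0.116],"twist": [0,0,77]}
  ],
  "fingers": 146
}}

```text
time: 1.1
tool_pos: [0.4436, -0.2235, 0.3292]
ee_rot: [-1.571, 0.0, 0.027]
wrist_force: [1.3, -0.3, -0.0]
width: 0.0398
```

Request:
{"api": "step_arm", "payload": {
  "commands": [
    {"xyz": [0.028,0.028,0],"twist": [0,0,3]},
    {"xyz": [0.056,0.056,0],"twist": [0,0,6.9]},
    {"xyz": [0.084,0.084,0],"twist": [0,0,6.9]},
    {"xyz": [0.091,0.094,-0.02],"twist": [0,0,6.9]},
    {"xyz": [0.091,0.094,-0.06],"twist": [0,0,6.9]},
    {"xyz": [0.091,0.094,-0.06],"twist": [0,0,6.9]}
  ]
}}

```text
time: 1.6
tool_pos: [0.5281, -0.128, 0.2558]
ee_rot: [-1.559, 0.023, 0.144]
wrist_force: [-1.4, 0.3, -4.4]
width: 0.0403
```

```bash
python3 - <<'E'
from h import *
o=robot.get_obs();print(o['tool_pos'],o['ee_rot'],o['width'])
snap('wrist','w1');snap('scene','s1')
a=cv2.imread('pics/w1.png');b=cv2.imread('pics/s1.png')[60:270,180:460]
cv2.imwrite('pics/s1a.png',cv2.resize(b,None,fx=2.5,fy=2.5))
E
```

```text
[ 0.52811417 -0.12802985  0.25584264] [-1.5590243   0.02255579  0.14399308] 0.040332793660034796
```

View pics/w1.png

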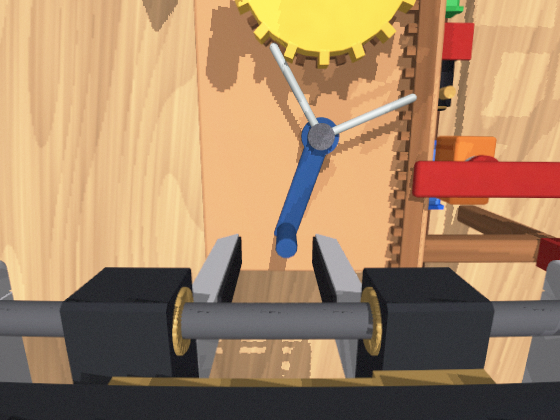

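View pics/s1a.png

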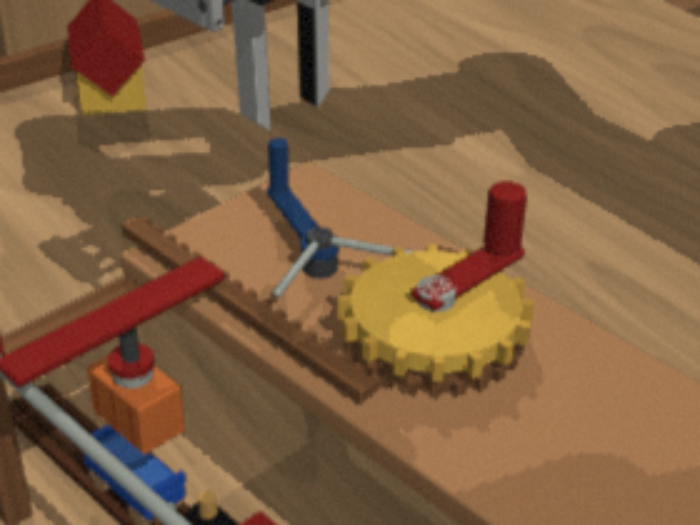

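The wrist view shows the peg top at about (286,246), between the finger tips. I'll check the settled state and compute the peg position again.

```bash
python3 - <<'E'
from h import *
o=robot.get_obs();print(o['tool_pos'],o['ee_rot'],o['wrist_force'])
z=L('w1');print(world(z,286,246,h=.23), world(z,286,246))
print('pivot',world(z,320,136,h=.205),world(z,320,136))
snap('wrist','w2');z=L('w2');print(np.abs(cv2.imread('pics/w1.png').astype(int)-cv2.imread('pics/w2.png')).mean());print(world(z,286,246,h=.23))
E
```

```text
[ 0.532214   -0.13093036  0.26656084] [-1.56754695  0.00648007  0.14140891] [-0.12438661  0.23133008  0.91855114]
[ 0.53397113 -0.12966313  0.23      ] [ 0.53400419 -0.1298616   0.22941986]
pivot [ 0.54590282 -0.06063743  0.205     ] [ 0.5466059  -0.06058854  0.19826008]
13.766581632653061
[ 0.53929835 -0.13651183  0.23      ]
```

Request:
{"api": "step_arm", "payload": {
  "commands": [
    {"xyz": [0,0,-0.015],"twist": [0,0,0]},
    {"xyz": [0,0,-0.03],"twist": [0,0,0]},
    {"xyz": [0,0,-0.045],"twist": [0,0,0]},
    {"xyz": [0,0,-0.058],"twist": [0,0,0]},
    {"xyz": [0,0,-0.058],"twist": [0,0,0]},
    {"xyz": [0,0,-0.058],"twist": [0,0,0]}
  ]
}}

```text
time: 2.25
tool_pos: [0.5352, -0.1328, 0.2152]
ee_rot: [-1.574, -0.005, 0.14]
wrist_force: [0.1, -0.3, 0.2]
width: 0.0401
```

Request:
{"api": "step_arm", "payload": {
  "commands": [
    {"xyz": [0.006,0.001,0],"twist": [0,0,0]},
    {"xyz": [0.012,0.002,0],"twist": [0,0,0]},
    {"xyz": [0.017,0.0025,0],"twist": [0,0,0]},
    {"xyz": [0.022,0.003,0],"twist": [0,0,0]},
    {"xyz": [0.027,0.004,0],"twist": [0,0,0]},
    {"xyz": [0.032,0.005,0],"twist": [0,0,0]},
    {"xyz": [0.037,0.0055,0],"twist": [0,0,0]},
    {"xyz": [0.042,0.006,0],"twist": [0,0,0]},
    {"xyz": [0.047,0.007,0],"twist": [0,0,0]},
    {"xyz": [0.052,0.0075,0],"twist": [0,0,0]},
    {"xyz": [0.056,0.008,0],"twist": [0,0,0]},
    {"xyz": [0.058,0.0085,0],"twist": [0,0,0]}
  ]
}}

```text
time: 3.25
tool_pos: [0.592, -0.1221, 0.2111]
ee_rot: [-1.569, 0.001, 0.142]
wrist_force: [-2.5, 1.9, 0.4]
width: 0.0403
```

Request:
{"api": "step_arm", "payload": {
  "commands": [
    {"xyz": [0.002,0.0003,0],"twist": [0,0,0]},
    {"xyz": [0.004,0.0006,0],"twist": [0,0,0]},
    {"xyz": [0.006,0.0009,0],"twist": [0,0,0]},
    {"xyz": [0.006,0.0009,0],"twist": [0,0,0]}
  ]
}}

```text
time: 3.58
tool_pos: [0.5946, -0.1218, 0.2108]
ee_rot: [-1.569, 0.008, 0.141]
wrist_force: [-10.0, 1.3, 1.6]
width: 0.0402
```

```bash
python3 - <<'E'
from h import *
o=robot.get_obs();print(o['tool_pos'],o['ee_rot'],o['wrist_force'])
snap('wrist','w3')
E
```

```text
[ 0.59455657 -0.12176048  0.21080799] [-1.56874597  0.00844196  0.14076   ] [-9.96227163  1.25530764  1.58111315]
```

View pics/w3.png

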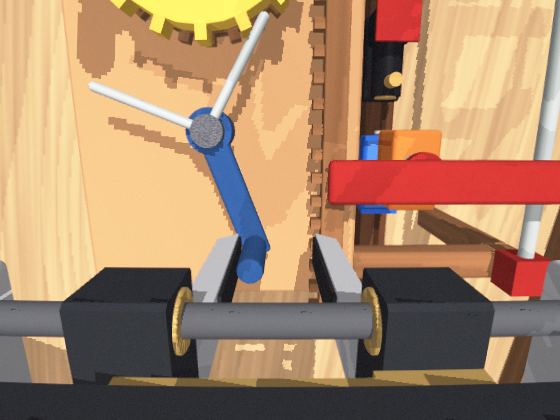

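The lever is against the far stop: the force rose to 10 N and the view shows it swung over. I'll back off, lift, and go above the knob.

Request:
{"api": "step_arm", "payload": {
  "commands": [
    {"xyz": [-0.012,-0.002,0],"twist": [0,0,0]},
    {"xyz": [-0.012,-0.002,0.025],"twist": [0,0,0]},
    {"xyz": [-0.012,-0.002,0.06],"twist": [0,0,0]},
    {"xyz": [-0.025,0.015,0.095],"twist": [0,0,0]},
    {"xyz": [-0.05,0.045,0.1],"twist": [0,0,0]},
    {"xyz": [-0.075,0.075,0.1],"twist": [0,0,0]},
    {"xyz": [-0.1,0.11,0.1],"twist": [0,0,0]},
    {"xyz": [-0.117,0.142,0.1],"twist": [0,0,0]},
    {"xyz": [-0.125,0.157,0.1],"twist": [0,0,0]},
    {"xyz": [-0.125,0.157,0.1],"twist": [0,0,0]},
    {"xyz": [-0.125,0.157,0.1],"twist": [0,0,0]}
  ],
  "fingers": 92
}}

```text
time: 4.55
tool_pos: [0.473, 0.0353, 0.3123]
ee_rot: [-1.572, -0.003, 0.143]
wrist_force: [0.1, -0.4, 0.2]
width: 0.06
```

```bash
python3 - <<'E'
from h import *
o=robot.get_obs();print(o['time'],o['tool_pos'],o['ee_rot'],o['wrist_force'])
snap('wrist','w4')
snap('scene','s4')
b=cv2.imread('pics/s4.png')[60:270,180:460]
cv2.imwrite('pics/s4a.png',cv2.resize(b,None,fx=2.5,fy=2.5))
E
```

```text
4.55 [0.47303328 0.03530704 0.31227472] [-1.57203571 -0.00307044  0.14291715] [ 0.10957329 -0.44192415  0.2034124 ]
```

View pics/w4.png

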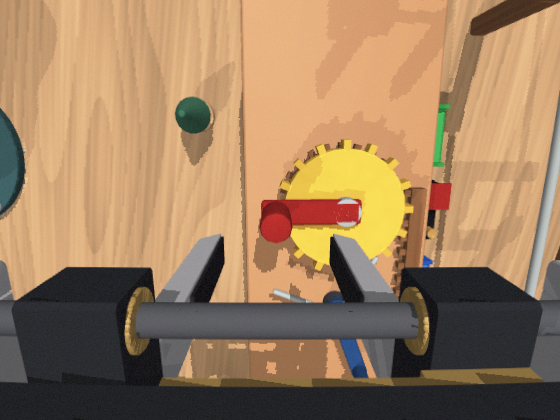

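View pics/s4a.png

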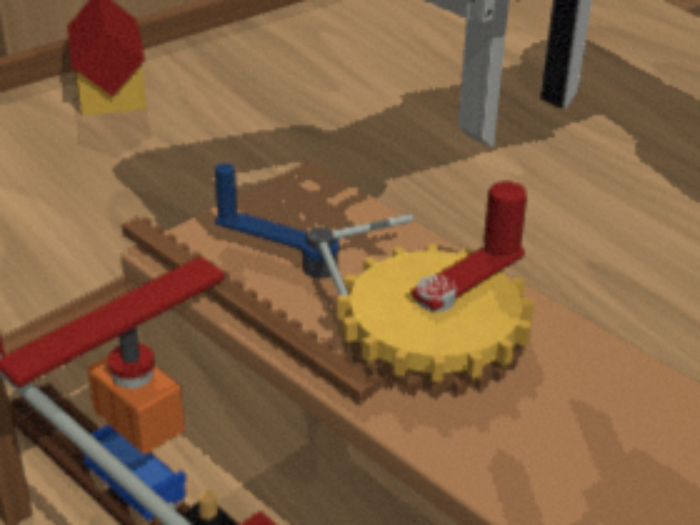

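```bash
python3 - <<'E'
from h import *
from fit import G
p=np.load('pose.npy')
z=L('w4');k=world(z,276,227,h=.256);print('knob',k,G(p,k[:2]))
print('wheel',world(z,347,209,h=.202))
g=world(L('s4'),270.4,128,h=.23);g=G(p,g[:2]);print('peg',g,'b=',np.arctan2(g[0],-.105-g[1]))
E
```

```text
knob [0.47303699 0.0356763  0.256     ] [-0.0595279  -0.00026963]
wheel [0.53394746 0.0445396  0.202     ]
peg [ 0.02568849 -0.16995157] b= 0.37662305407936164
```

The lever reads about +0.37, so it is at the stop. The knob is centred under the TCP, so I descend and grip it.

Request:
{"api": "step_arm", "payload": {
  "commands": [
    {"xyz": [0,0,-0.025],"twist": [0,0,0]},
    {"xyz": [0,0,-0.05],"twist": [0,0,0]},
    {"xyz": [0,0,-0.07],"twist": [0,0,0]},
    {"xyz": [0,0,-0.08],"twist": [0,0,0]},
    {"xyz": [0,0,-0.08],"twist": [0,0,0]},
    {"xyz": [0,0,-0.08],"twist": [0,0,0]}
  ]
}}

```text
time: 5.15
tool_pos: [0.4731, 0.0342, 0.2313]
ee_rot: [-1.571, 0.001, 0.14]
wrist_force: [-0.0, 0.2, -0.1]
width: 0.0601
```

Request:
{"api": "step_arm", "payload": {
  "commands": [
    {"xyz": [0,0,0],"twist": [0,0,0]},
    {"xyz": [0,0,0],"twist": [0,0,0]},
    {"xyz": [0,0,0],"twist": [0,0,0]},
    {"xyz": [0,0,0],"twist": [0,0,0]},
    {"xyz": [0,0,0],"twist": [0,0,0]},
    {"xyz": [0,0,0],"twist": [0,0,0]}
  ],
  "fingers": 255
}}

```text
time: 5.65
tool_pos: [0.4726, 0.035, 0.2319]
ee_rot: [-1.571, -0.0, 0.141]
wrist_force: [-6.6, -0.9, 4.0]
width: 0.0236
```

```bash
python3 - <<'E'
import numpy as np
P=lambda a:.06*np.array([np.cos(.15+np.pi+a),np.sin(.15+np.pi+a)])
A=[.03,.08,.15,.23,.32,.41,.5,.59,.68,.77,.86,.95]
b=0
for s in(A,[.95+.1*i for i in range(1,13)],[2.15+.1*i for i in range(1,11)]+[3.2,3.22]):
    print([[round(float(v),4) for v in P(a)-P(b)] for a in s]);b=s[-1]
E
```

```text
[[0.0003, -0.0018], [0.0009, -0.0047], [0.002, -0.0088], [0.0036, -0.0133], [0.0058, -0.0182], [0.0085, -0.0229], [0.0116, -0.0273], [0.015, -0.0315], [0.0188, -0.0353], [0.023, -0.0388], [0.0274, -0.0418], [0.0321, -0.0445]]
[[0.0055, -0.0024], [0.0112, -0.0043], [0.017, -0.0057], [0.023, -0.0064], [0.029, -0.0065], [0.0349, -0.006], [0.0408, -0.005], [0.0466, -0.0033], [0.0522, -0.0011], [0.0575, 0.0017], [0.0625, 0.005], [0.0672, 0.0087]]
[[0.0043, 0.0042], [0.0081, 0.0088], [0.0114, 0.0138], [0.0143, 0.0191], [0.0166, 0.0246], [0.0183, 0.0304], [0.0194, 0.0363], [0.02, 0.0422], [0.0199, 0.0482], [0.0193, 0.0542], [0.0187, 0.0572], [0.0185, 0.0583]]
```

Request:
{"api": "step_arm", "payload": {
  "commands": [
    {"xyz": [0.0003,-0.0018,0],"twist": [0,0,0]},
    {"xyz": [0.0009,-0.0047,0],"twist": [0,0,0]},
    {"xyz": [0.002,-0.0088,0],"twist": [0,0,0]},
    {"xyz": [0.0036,-0.0133,0],"twist": [0,0,0]},
    {"xyz": [0.0058,-0.0182,0],"twist": [0,0,0]},
    {"xyz": [0.0085,-0.0229,0],"twist": [0,0,0]}
  ]
}}

```text
time: 6.15
tool_pos: [0.4814, 0.0114, 0.2318]
ee_rot: [-1.571, -0.0, 0.141]
wrist_force: [-1.3, 1.8, 3.7]
width: 0.0231
```

Request:
{"api": "step_arm", "payload": {
  "commands": [
    {"xyz": [0.0031,-0.0044,0],"twist": [0,0,0]},
    {"xyz": [0.0065,-0.0086,0],"twist": [0,0,0]},
    {"xyz": [0.0103,-0.0124,0],"twist": [0,0,0]},
    {"xyz": [0.0145,-0.0159,0],"twist": [0,0,0]},
    {"xyz": [0.0189,-0.0189,0],"twist": [0,0,0]},
    {"xyz": [0.0236,-0.0216,0],"twist": [0,0,0]}
  ]
}}

```text
time: 6.65
tool_pos: [0.5053, -0.0099, 0.2318]
ee_rot: [-1.571, -0.0, 0.141]
wrist_force: [-2.3, 2.1, 5.3]
width: 0.0237
```

Request:
{"api": "step_arm", "payload": {
  "commands": [
    {"xyz": [0.0055,-0.0024,0],"twist": [0,0,0]},
    {"xyz": [0.0112,-0.0043,0],"twist": [0,0,0]},
    {"xyz": [0.017,-0.0057,0],"twist": [0,0,0]},
    {"xyz": [0.023,-0.0064,0],"twist": [0,0,0]},
    {"xyz": [0.029,-0.0065,0],"twist": [0,0,0]},
    {"xyz": [0.0349,-0.006,0],"twist": [0,0,0]},
    {"xyz": [0.0408,-0.005,0],"twist": [0,0,0]},
    {"xyz": [0.0466,-0.0033,0],"twist": [0,0,0]},
    {"xyz": [0.0522,-0.0011,0],"twist": [0,0,0]},
    {"xyz": [0.0575,0.0017,0],"twist": [0,0,0]},
    {"xyz": [0.0625,0.005,0],"twist": [0,0,0]},
    {"xyz": [0.0672,0.0087,0],"twist": [0,0,0]}
  ]
}}

```text
time: 7.65
tool_pos: [0.5718, -0.001, 0.2318]
ee_rot: [-1.571, 0.002, 0.141]
wrist_force: [-4.5, 2.0, 6.6]
width: 0.0238
```

Request:
{"api": "step_arm", "payload": {
  "commands": [
    {"xyz": [0.0043,0.0042,0],"twist": [0,0,0]},
    {"xyz": [0.0081,0.0088,0],"twist": [0,0,0]},
    {"xyz": [0.0114,0.0138,0],"twist": [0,0,0]},
    {"xyz": [0.0143,0.0191,0],"twist": [0,0,0]},
    {"xyz": [0.0166,0.0246,0],"twist": [0,0,0]},
    {"xyz": [0.0183,0.0304,0],"twist": [0,0,0]},
    {"xyz": [0.0194,0.0363,0],"twist": [0,0,0]},
    {"xyz": [0.02,0.0422,0],"twist": [0,0,0]},
    {"xyz": [0.0199,0.0482,0],"twist": [0,0,0]},
    {"xyz": [0.0193,0.0542,0],"twist": [0,0,0]},
    {"xyz": [0.0187,0.0572,0],"twist": [0,0,0]},
    {"xyz": [0.0185,0.0583,0],"twist": [0,0,0]}
  ]
}}

```text
time: 8.65
tool_pos: [0.5908, 0.0561, 0.2318]
ee_rot: [-1.574, 0.0, 0.14]
wrist_force: [-3.1, -2.3, 5.3]
width: 0.0234
```

```bash
python3 - <<'E'
from h import *
from fit import G
p=np.load('pose.npy')
o=robot.get_obs();g=G(p,o['tool_pos'][:2]);print(o['time'],g,np.arctan2(-g[1],-g[0])%6.283)
for n in('scene','side'):
    snap(n,n+'5');z=L(n+'5')
b=cv2.imread('pics/scene5.png')[160:370,150:430]
cv2.imwrite('pics/s5a.png',cv2.resize(b,None,fx=2.85,fy=2.85,interpolation=cv2.INTER_CUBIC))
b=cv2.imread('pics/side5.png')[160:340,200:440]
cv2.imwrite('pics/s5b.png',cv2.resize(b,None,fx=3.33,fy=3.33,interpolation=cv2.INTER_CUBIC))
E
```

```text
8.65 [0.05991077 0.00282121] 3.188462790815659
```

View pics/s5a.png

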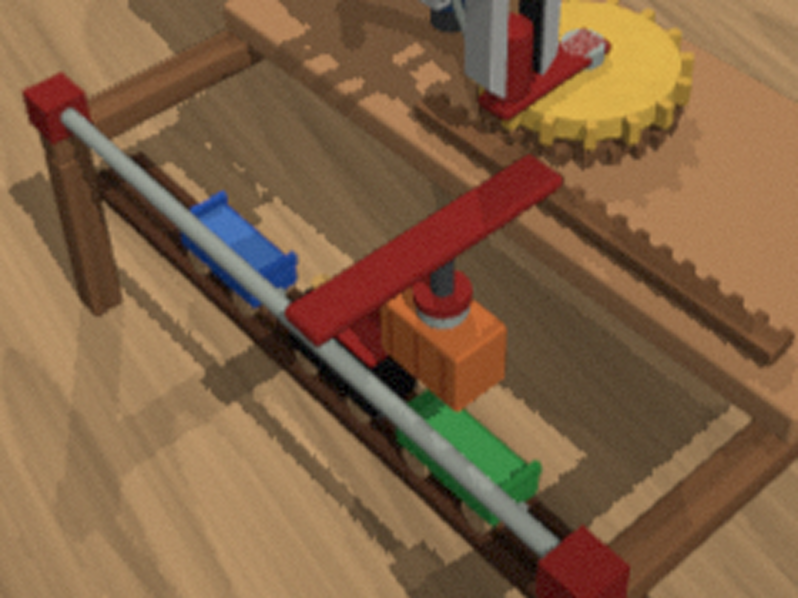

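View pics/s5b.png

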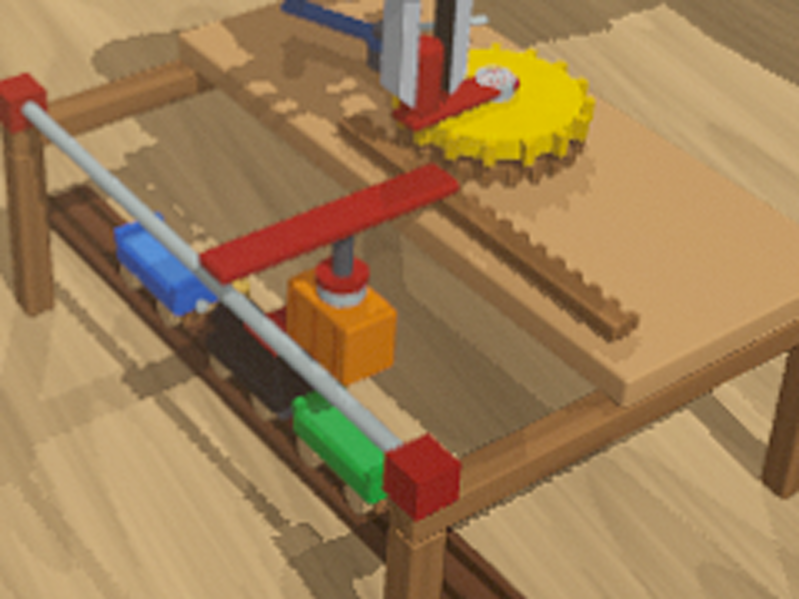

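The container now hangs just short of the green wagon. I'll measure both more closely.

```bash
python3 - <<'E'
from h import *
b=cv2.imread('pics/scene5.png')[250:350,270:350]
cv2.imwrite('pics/s5c.png',cv2.resize(b,None,fx=6,fy=6,interpolation=cv2.INTER_CUBIC))
b=cv2.imread('pics/side5.png')[235:320,275:345]
cv2.imwrite('pics/s5d.png',cv2.resize(b,None,fx=7,fy=7,interpolation=cv2.INTER_CUBIC))
E
```

```text
(no output)
```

View pics/s5c.png

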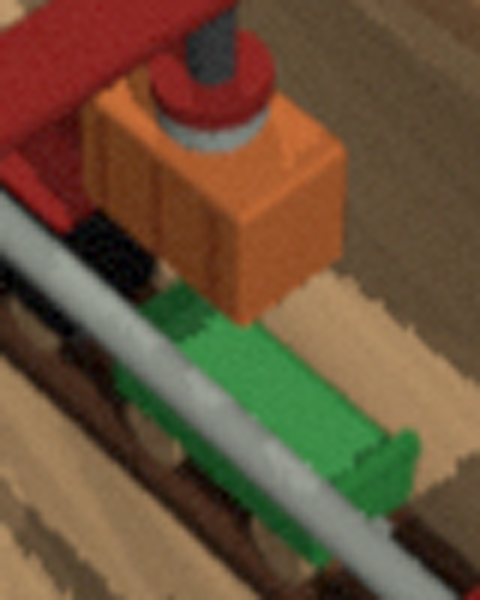

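View pics/s5d.png

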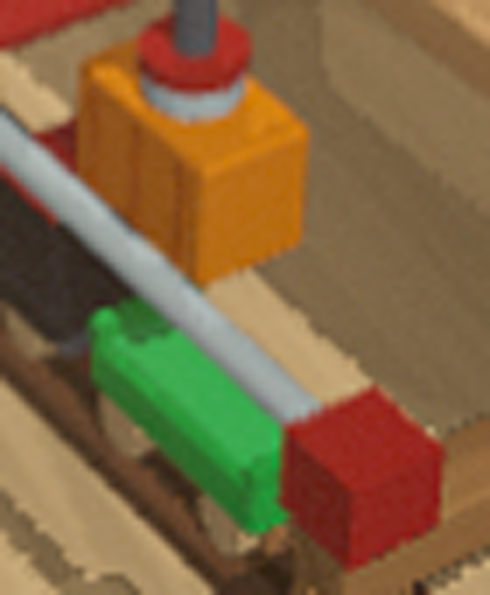

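```bash
python3 - <<'E'
from h import *
from fit import G
p=np.load('pose.npy')
S=L('scene5');D=L('side5')
sc=lambda a,b:(270+(a+.5)/6-.5,250+(b+.5)/6-.5); sd=lambda a,b:(275+(a+.5)/7-.5,235+(b+.5)/7-.5)
def s(n,z,uv,h,off): 
    g=G(p,world(z,*uv,h=h)[:2]);print(n,g.round(4),'centre y',round(g[1]-off,4))
s('c N top',S,sc(242,217),.137,.03);s('c R top',S,sc(342,148),.137,.03);s('c N bot',S,sc(242,325),.095,.03);s('c R bot',S,sc(342,255),.095,.03)
s('c N top',D,sd(200,178),.137,.03);s('c R top',D,sd(308,125),.137,.03);s('c N bot',D,sd(203,285),.095,.03);s('c R bot',D,sd(302,243),.095,.03)
s('c L top',D,sd(82,65),.137,-.03);s('c L bot',D,sd(80,165),.095,-.03);s('c L bot S',S,sc(88,197),.095,-.03)
s('g +y R',S,sc(415,435),.052,.042);s('g -y R',L('scene0'),(306.8,295),.052,-.042);s('g -y F',D,sd(100,312),.052,-.042)
s('g +y F',D,sd(245,475),.052,.042)
for n,z in(('scene',S),('side',D)):
    hsv=cv2.cvtColor(z['p'],cv2.COLOR_RGB2HSV);H,Sa,V=[hsv[...,i].astype(int) for i in range(3)]
    for nm,m in(('green',(H>50)&(H<75)&(Sa>120)&(V>40)),('orange',(H>5)&(H<18)&(Sa>190)&(V>90))):
        P=np.array([world(z,u,v) for v,u in zip(*np.nonzero(m)) if z['d'][v,u]>0])
        g=np.array([[*G(p,q[:2]),q[2]] for q in P]);g=g[(abs(g[:,0]-.14)<.03)&(g[:,1]>-.05)&(g[:,1]<.15)]
        g=g[g[:,2]>.085] if nm=='orange' else g[(g[:,2]>.03)&(g[:,2]<.06)]
        print(n,nm,len(g),np.percentile(g[:,1],[0,1,3,97,99,100]).round(4),np.percentile(g[:,2],[1,50,97,99]).round(3))
        if nm=='green':
            h=g[g[:,2]>.049];print('  rims',h[:,1].min(),h[h[:,1]<.05,1].max() if (h[:,1]<.05).any() else 0,h[:,1].max(), np.histogram(h[:,1],20))
E
```

```text
c N top [0.1561 0.0672] centre y 0.0372
c R top [0.1241 0.0676] centre y 0.0376
c N bot [0.1546 0.0659] centre y 0.0359
c R bot [0.1216 0.0667] centre y 0.0367
c N top [0.1604 0.0697] centre y 0.0397
c R top [0.1234 0.0676] centre y 0.0376
c N bot [0.1546 0.0655] centre y 0.0355
c R bot [0.122  0.0664] centre y 0.0364
c L top [0.1582 0.0128] centre y 0.0428
c L bot [0.1528 0.0051] centre y 0.0351
c L bot S [0.1557 0.0103] centre y 0.0403
g +y R [0.1226 0.0953] centre y 0.0533
g -y R [0.1229 0.0251] centre y 0.0671
g -y F [0.1547 0.0188] centre y 0.0608
g +y F [0.1605 0.095 ] centre y 0.053
scene green 695 [0.0187 0.0208 0.0228 0.0968 0.097  0.0974] [0.031 0.045 0.052 0.053]
  rims 0.018700197260743134 0.02523398322308533 0.09741370293821801 (array([15, 14,  0,  0,  0,  0,  0,  0,  0,  0,  0,  0,  0,  0,  0,  1,  0,
        0, 17, 39]), array([0.0187002 , 0.02263587, 0.02657155, 0.03050722, 0.0344429 ,
       0.03837857, 0.04231425, 0.04624992, 0.0501856 , 0.05412127,
       0.05805695, 0.06199263, 0.0659283 , 0.06986398, 0.07379965,
       0.07773533, 0.081671  , 0.08560668, 0.08954235, 0.09347803,
       0.0974137 ]))
scene orange 298 [0.0107 0.0126 0.0144 0.0685 0.0688 0.069 ] [0.099 0.117 0.136 0.137]
side green 456 [0.0194 0.021  0.022  0.0969 0.0975 0.0983] [0.031 0.046 0.052 0.053]
  rims 0.019468176415752454 0.02506666854939994 0.09834819625130145 (array([15,  6,  0,  0,  0,  0,  0,  0,  0,  1,  0,  0,  0,  1,  0,  0,  0,
        0,  8,  9]), array([0.01946818, 0.02341218, 0.02735618, 0.03130018, 0.03524418,
       0.03918818, 0.04313218, 0.04707618, 0.05102018, 0.05496419,
       0.05890819, 0.06285219, 0.06679619, 0.07074019, 0.07468419,
       0.07862819, 0.08257219, 0.08651619, 0.09046019, 0.0944042 ,
       0.0983482 ]))
side orange 670 [0.0119 0.013  0.0151 0.07   0.0707 0.0715] [0.098 0.124 0.138 0.139]
```

```bash
python3 - <<'E'
import numpy as np
P=lambda a:.06*np.array([np.cos(.15+np.pi+a),np.sin(.15+np.pi+a)])
print([[round(float(v),4) for v in P(a)-P(3.22)] for a in (3.25,3.31,3.38,3.45,3.51,3.54,3.55)])
E
```

```text
[[-0.0004, 0.0017], [-0.0015, 0.0052], [-0.0029, 0.0091], [-0.0046, 0.013], [-0.0063, 0.0161], [-0.0072, 0.0177], [-0.0076, 0.0182]]
```

Request:
{"api": "step_arm", "payload": {
  "commands": [
    {"xyz": [-0.0004,0.0017,0],"twist": [0,0,0]},
    {"xyz": [-0.0015,0.0052,0],"twist": [0,0,0]},
    {"xyz": [-0.0029,0.0091,0],"twist": [0,0,0]},
    {"xyz": [-0.0046,0.013,0],"twist": [0,0,0]},
    {"xyz": [-0.0063,0.0161,0],"twist": [0,0,0]},
    {"xyz": [-0.0072,0.0177,0],"twist": [0,0,0]},
    {"xyz": [-0.0076,0.0182,0],"twist": [0,0,0]},
    {"xyz": [-0.0076,0.0182,0],"twist": [0,0,0]},
    {"xyz": [-0.0076,0.0182,0],"twist": [0,0,0]}
  ]
}}

```text
time: 9.5
tool_pos: [0.5834, 0.0748, 0.2318]
ee_rot: [-1.573, -0.001, 0.141]
wrist_force: [-1.0, -2.1, 5.9]
width: 0.0234
```

```bash
cat > meas.py <<'E'
from h import *
from fit import G
p=np.load('pose.npy')
import sys
t=sys.argv[1]
o=robot.get_obs();g=G(p,o['tool_pos'][:2]);print(o['time'],g,np.arctan2(-g[1],-g[0])%6.283,o['wrist_force'])
for n in('scene','side'):
    snap(n,n+t);z=L(n+t)
    hsv=cv2.cvtColor(z['p'],cv2.COLOR_RGB2HSV);H,Sa,V=[hsv[...,i].astype(int) for i in range(3)]
    for nm,m in(('green',(H>50)&(H<75)&(Sa>120)&(V>40)),('orange',(H>5)&(H<18)&(Sa>190)&(V>90)),('red',((H<5)|(H>174))&(Sa>150)&(V>60))):
        P=np.array([world(z,u,v) for v,u in zip(*np.nonzero(m)) if z['d'][v,u]>0])
        g=np.array([[*G(p,q[:2]),q[2]] for q in P]);g=g[(abs(g[:,0]-.14)<.03)&(g[:,1]>-.2)&(g[:,1]<.15)]
        g=g[(g[:,2]>.085)&(g[:,2]<.145)] if nm=='orange' else g[(g[:,2]>.03)&(g[:,2]<.06)] if nm=='green' else g[(g[:,2]>.185)&(g[:,2]<.205)]
        q=np.percentile(g[:,1],[0,1,3,97,99,100]);print(n,nm,len(g),q.round(4),((q[:3]+q[:2:-1])/2).round(4))
b=cv2.imread(f'pics/scene{t}.png')[160:370,150:430]
cv2.imwrite(f'pics/m{t}a.png',cv2.resize(b,None,fx=2.85,fy=2.85,interpolation=cv2.INTER_CUBIC))
b=cv2.imread(f'pics/side{t}.png')[160:340,200:440]
cv2.imwrite(f'pics/m{t}b.png',cv2.resize(b,None,fx=3.33,fy=3.33,interpolation=cv2.INTER_CUBIC))
E
python3 meas.py 6
```

```text
9.5 [0.05539591 0.02243033] 3.5261388539250564 [-1.00315801 -2.11991074  5.86900021]
scene green 659 [0.0194 0.0203 0.0226 0.0969 0.0973 0.0979] [0.0586 0.0588 0.0597]
scene orange 333 [0.0293 0.0316 0.0334 0.0868 0.087  0.0876] [0.0584 0.0593 0.0601]
scene red 656 [0.0445 0.0456 0.0466 0.0697 0.0702 0.0708] [0.0576 0.0579 0.0581]
side green 446 [0.0173 0.0206 0.0219 0.0969 0.0981 0.0985] [0.0579 0.0593 0.0594]
side orange 679 [0.0275 0.0308 0.0322 0.088  0.0885 0.0894] [0.0584 0.0596 0.0601]
side red 319 [0.0445 0.0464 0.0473 0.071  0.0717 0.0737] [0.0591 0.0591 0.0592]
```

View pics/m6a.png

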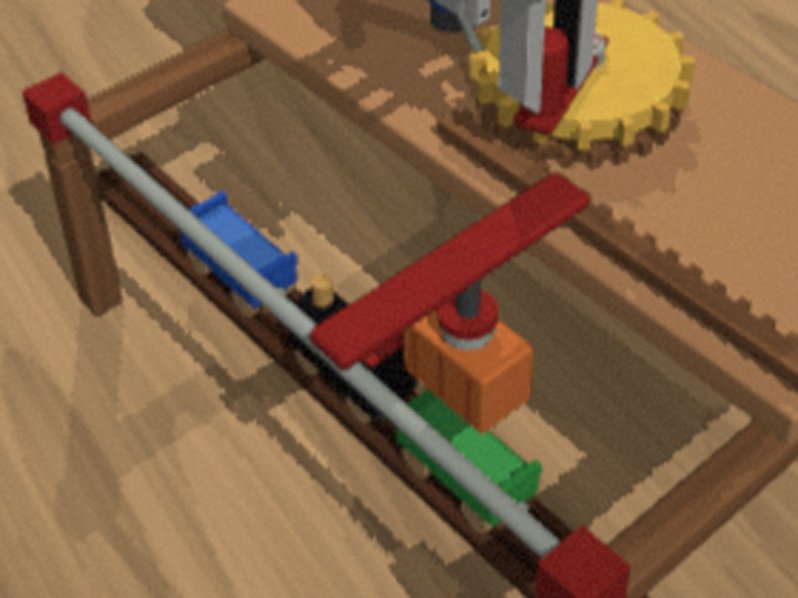

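View pics/m6b.png

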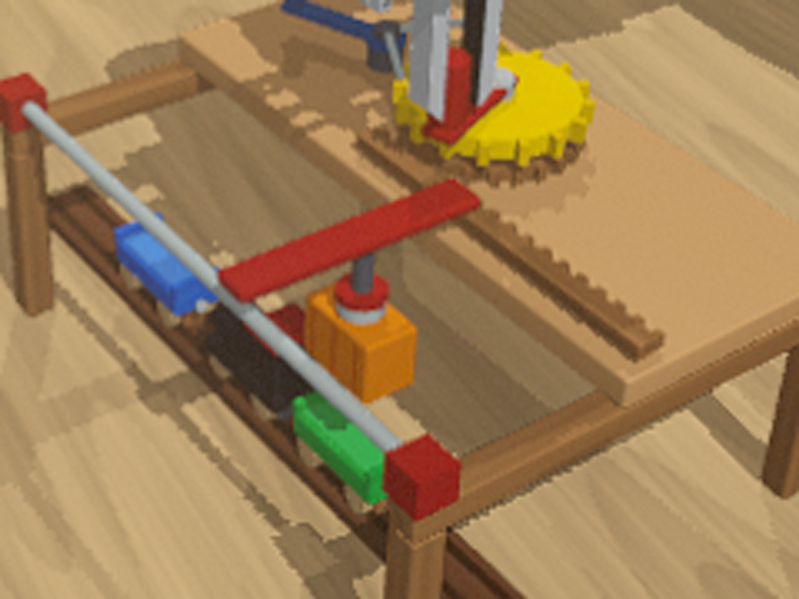

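By depth extents from both cameras the container (58.4 mm) matches the wagon (58–59 mm). I release and lift.

Request:
{"api": "step_arm", "payload": {
  "commands": [
    {"xyz": [0,0,0],"twist": [0,0,0]},
    {"xyz": [0,0,0],"twist": [0,0,0]},
    {"xyz": [0,0,0],"twist": [0,0,0]},
    {"xyz": [0,0,0],"twist": [0,0,0]},
    {"xyz": [0,0,0.02],"twist": [0,0,0]},
    {"xyz": [0,0,0.04],"twist": [0,0,0]},
    {"xyz": [0,0,0.07],"twist": [0,0,0]},
    {"xyz": [0,0,0.1],"twist": [0,0,0]},
    {"xyz": [0,0,0.12],"twist": [0,0,0]},
    {"xyz": [0,0,0.12],"twist": [0,0,0]},
    {"xyz": [0,0,0.12],"twist": [0,0,0]}
  ],
  "fingers": 92
}}

```text
time: 10.52
tool_pos: [0.5834, 0.0759, 0.3521]
ee_rot: [-1.571, -0.002, 0.142]
wrist_force: [-0.2, 0.7, -1.5]
width: 0.0599
```

```bash
python3 meas.py 7
```

```text
10.5167 [0.05548293 0.02348092] 3.541760652841619 [-0.15150082  0.67693731 -1.49493008]
scene green 660 [0.0191 0.0202 0.0225 0.0968 0.0971 0.0979] [0.0585 0.0586 0.0597]
scene orange 330 [0.0285 0.0292 0.0306 0.0868 0.0871 0.0874] [0.058  0.0582 0.0587]
scene red 663 [0.044  0.0456 0.0464 0.0696 0.07   0.0704] [0.0572 0.0578 0.058 ]
side green 448 [0.0188 0.0209 0.0224 0.097  0.0979 0.0997] [0.0593 0.0594 0.0597]
side orange 688 [0.0276 0.0309 0.0325 0.0878 0.0883 0.0894] [0.0585 0.0596 0.0601]
side red 321 [0.0443 0.0461 0.0475 0.0709 0.0716 0.0726] [0.0584 0.0588 0.0592]
```

View pics/scene7.png

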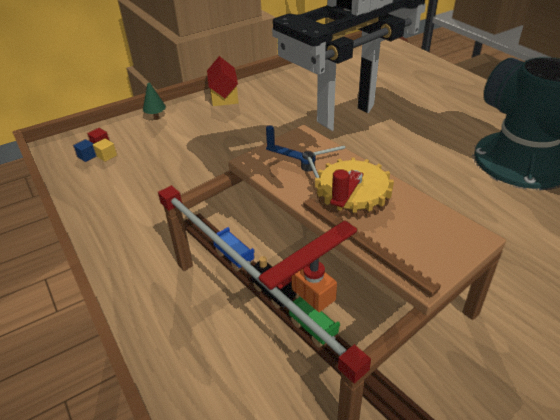

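The gripper is clear, the lever at (270,140) is still flipped, the container at (315,287) hangs over the green wagon, and the train looks unmoved.

```bash
python3 -c "
from bench import robot
print(robot.close_job())"
```

```text
the job is handed in; nothing more can be done
None
```

The orange container now hangs centred over the green wagon, and I handed the job in at about 10.6 s with the gripper clear of everything.

- **Lever:** I pushed the blue lever over to the far stop first. The wrist force rose to about 10 N there, and the camera read it at about +0.37 rad. It was still flipped in the last picture.
- **Crank:** I gripped the red knob and turned it counter-clockwise to about 3.53 rad, with wrist forces under 10 N throughout. Then I let go and lifted straight up.
- **Centring:** After release, the container and trolley measured 57–60 mm along the gantry and the green wagon 58–60 mm. The two cameras differ by about 1 mm.
- **Train:** The green wagon stayed at the same position throughout. I judged the engine and blue wagon unmoved from the pictures only, without measuring them.

One earlier check disagreed. Single pixel corners of the green wagon scattered by several millimetres (53–67 mm), so I relied on the depth extents instead.

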